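Book a returned file in at the records desk

ROBOT

A 7-joint arm with a two-finger parallel gripper is mounted at the origin on the work surface. World frame = base frame: x ahead of the robot, y to its left, z up, the work surface at z = 0. Lengths are in m, angles in rad, forces in N, time in s.
With the tool pointing down it reaches from about 0.425 to 1.025 m from the base axis. Payload 9.4 kg.
Tool frame: the origin (TCP) lies between the finger pads; the fingertips stand 14 mm ahead of it and the grasp point (between the pads) lies 5 mm behind it (ctrl.tip_extent is the distance from the TCP to the fingertips, in m); z points along the fingers, y is the line along which they close (so a half turn about z gives the same grasp; the last joint's range is limited). The gripper opens to 85 mm and grips with 20 to 120 N. Pads are 22 mm wide; open, the fingers measure 114 mm over their backs; the gripper's body (76 mm by 85 mm) begins 54 mm behind the grasp point. The pads swing forward as they close: fully open they stand 13 mm farther back than shut.
Start: joints at [-1.269, 0.599, -0.003, 1.599, 0.002, 0.943, -0.08], TCP at [0.268, 0.674, 0.245] pointing down, gripper open.
Joint ranges: [-2.57, 2.57], [-0.35, 1.97], [-1.29, 1.29], [0.11, 2.56], [-1.05, 4.19], [0.11, 1.86], [-2.63, 2.63]. Speed limits (rad/s): [2.22, 2.22, 3.01, 3.01, 3.14, 3.14, 3.14].

INTERFACE

Orientations are given as [roll, pitch, yaw] about the fixed x, y, z axes, in that order (R = Rz(yaw) Ry(pitch) Rx(roll)).
In Python, from station import ctrl gives the robot as it stands.
- The arm moves only by the tool jog_arm, never from a script. Its argument "targets" is one flat list of numbers, 6 for each row, row after row: the shift along the tool's x, y, z in mm, then the turn, a rotation vector about the tool's x, y, z in degrees. In form: [x, y, z, rx, ry, rz, x, y, z, rx, ry, rz, ...]. A call has 1 to 10 rows; each row shifts and turns the commanded pose from where the row before left it, along the tool's axes as they then stand; what a row does not reach is not made up. A row lasts 1/8 s, in which the tool goes at most 62.5 mm and 10.7 degrees, less where a joint would pass 70% of its speed; a pose out of reach is approached as far as the arm can. A call with a gripper value outside its range is refused whole. "jaw" is the finger opening in mm, from 0 to 85.4, set as the call begins (left out, the last holds). The fingers move at their own pace and stop on an object; the grip force is fixed at half the most. Time passes only in rows, so rows that do not move let the fingers close. It gives the time, the measured TCP pose, the force, the opening and the grip force at its end, in the units of the state.
- ctrl.get_state(): the state, without advancing time (a new reading comes with each control period).
- ctrl.grab_frame(name): name is "side" or "top"; returns a dict with "image" (400x640x3 uint8, red, green, blue), "mtx" (3x3 intrinsics, pixels), "rvec" (rotation vector, rad) and "tvec" (3), from world to camera coordinates, as OpenCV has them. Camera axes: x right, y down, z forward; pixel columns grow to the right and rows downward; lengths in m; the calibration is good to about 2 mm. A picture is of the moment at which its call begins. There is no depth.
- ctrl.hand_in(): hands the job in; it is judged then, once.
The state is a dict: "t": time; "joints": joint angles; "qvel": joint speeds; "joint_torque": joint torques, N m; "eef_pos": TCP position; "eef_rot": TCP orientation; "contact_force": force on the tool from outside, world axes, zero at the start; "wrist_torque": the same for the moment, N m; "width": finger opening in m; "finger_force": force on a finger pad.
Only numpy, scipy, OpenCV 4.12 (cv2) and the standard library are available. Lean on these libraries where they do the work, as an engineer would, in place of code of your own. Each camera call takes 0.05 s, during which the arm holds its last target. There are 200 camera calls.

TASK

Book the returned file in: on the sloping keypad press the round key, then the square key, then the narrow bar key, one at a time with the fingers, each well down but gently and held for a moment, and never the cross-shaped key. Then pick up the hand scanner, aim it squarely at the barcode on the easel's card with the window about 8 cm from it, hold it still for a second without touching the card, and lay the scanner back flat on its rubber mat and let go. Leave the mug and stapler where they are.

Things in the scene. Friction and masses are not known exactly. Their poses are not given: they have to be found in the camera images.
- terminal: keypad terminal fixed on the desk: housing 150 x 270 mm (y) whose flat face slopes at 30 degrees to the horizontal, rising away from its front (-x of its frame). Origin under its foot, z up; the face's centre is at (0, 0, 105) mm. Four keys stand in one row across the face (along y), 58 mm apart, in an order that changes
- light_bar (a point): centre of the terminal's level aluminium light bar, 22 mm thick, 270 mm long along the terminal's y, on a thin post at either end; at x = 32, z = 230 mm in the terminal's frame. It blocks a gripper coming straight down on the keys; one coming square to the sloping face passes under it with about 35 mm to spare
- round_module: black base plate (56 x 54 mm, fixed) of the key with a round white cap, 36 mm across. Origin: centre of the plate's top, under the cap's middle; z points out of the sloping face, x up the slope. The key moves along z. Its top, unpressed, stands 11 to 23 mm above the plate, differently for each key and start; this pose does not show it: feel for it
- square_module: black base plate (56 x 54 mm, fixed) of the key with a square white cap, 34 x 34 mm. Origin: centre of the plate's top, under the cap's middle; z points out of the sloping face, x up the slope. The key moves along z. Its top, unpressed, stands 11 to 23 mm above the plate, differently for each key and start; this pose does not show it: feel for it
- bar_module: black base plate (56 x 54 mm, fixed) of the key with a narrow white bar cap, 48 mm long up the slope (x) and 18 mm wide (y). Origin: centre of the plate's top, under the cap's middle; z points out of the sloping face, x up the slope. The key moves along z. Its top, unpressed, stands 11 to 23 mm above the plate, differently for each key and start; this pose does not show it: feel for it
- cross_module: black base plate (56 x 54 mm, fixed) of the key with a white plus-shaped cap, two bars 46 x 15 mm; NOT part of the sequence. Origin: centre of the plate's top, under the cap's middle; z points out of the sloping face, x up the slope. The key moves along z. Its top, unpressed, stands 11 to 23 mm above the plate, differently for each key and start; this pose does not show it: feel for it
- round_key (a joint): how far the round key is pressed (m): 0 up, 0.008 at its stop. The spring starts to yield at 2.4 N and takes 5.9 N at 5 mm (registers beyond that) and 8 N at the stop; beyond the stop it is hard. It springs back when released.
- square_key (a joint): how far the square key is pressed (m): 0 up, 0.008 at its stop. The spring starts to yield at 2.4 N and takes 5.9 N at 5 mm (registers beyond that) and 8 N at the stop; beyond the stop it is hard. It springs back when released.
- bar_key (a joint): how far the bar key is pressed (m): 0 up, 0.008 at its stop. The spring starts to yield at 2.4 N and takes 5.9 N at 5 mm (registers beyond that) and 8 N at the stop; beyond the stop it is hard. It springs back when released.
- cross_key (a joint): how far the cross key is pressed (m): 0 up, 0.008 at its stop. The spring starts to yield at 2.4 N and takes 5.9 N at 5 mm (registers beyond that) and 8 N at the stop; beyond the stop it is hard. It springs back when released.
- scanner: loose grey hand scanner, 0.15 to 0.26 kg, lying on the mat: handle 34 mm wide (y), 30 mm high and 100 mm long, from x = -70 to +30 mm, then a head 58 mm wide and 38 mm high from x = +30 to +75 mm. Origin on the underside, 70 mm from the handle's tail; x points along it to the head's dark window, z up. It reads straight ahead along its x axis.
- scanner_grip (a point): where to grip the scanner across its handle (along its y): middle of the handle's cross-section, 15 mm above its underside; near the centre of mass
- scanner_spot (a point): the scanner's reading spot in the air, 80 mm ahead of the window (156 mm ahead of the scanner's origin along its x, 20 mm above its underside)
- mat: black rubber mat, 220 x 120 x 4 mm, fixed on the desk; the scanner's place. Origin under its centre, long side along x, z up; top at 4 mm
- card: white docket card 145 x 105 mm with a black barcode (about 70 x 40 mm) in its middle, on a fixed black easel that leans back 30 degrees from upright; origin at the barcode's centre, about 95 mm above the desk; z points squarely out of the card's face (towards the robot's side and 30 degrees upward), y level across the card, x up the card.
- mug: bystander: white mug, 80 mm across, 95 mm tall, handle at +y; origin under its centre
- stapler: bystander: desk stapler, 140 x 36 x 57 mm, origin under its centre
Things that resemble listed ones, but are neither listed nor needed, are in the scene too. Leave any green look-alike of the scanner alone. What is shaped like the part that bears card but red is not meant.

How it is judged:
On the way, in this order (a step that is already met when the one before it is completed fails the run):
1. the round key alone is pressed by the fingers beyond 5 mm of its 8 mm for 0.2 s (the other keys up) (value of joint round_key above 0.005 m and contact force between the fingers and round_module above 1 N and value of joint each of square_key, bar_key, cross_key below 0.003 m), for 0.2 s.
2. the square key alone is pressed by the fingers beyond 5 mm of its 8 mm for 0.2 s (the other keys up) (value of joint square_key above 0.005 m and contact force between the fingers and square_module above 1 N and value of joint each of round_key, bar_key, cross_key below 0.003 m), for 0.2 s.
3. the bar key alone is pressed by the fingers beyond 5 mm of its 8 mm for 0.2 s (the other keys up) (value of joint bar_key above 0.005 m and contact force between the fingers and bar_module above 1 N and value of joint each of round_key, square_key, cross_key below 0.003 m), for 0.2 s.
4. the scanner is held still with its reading spot within 30 mm of the barcode's centre and its axis within 0.35 rad (20 degrees) of square to the card, for 0.8 s (distance between scanner_spot and card below 0.03 m and angle between the x axis of scanner and the z axis of card, either way round below 0.35 rad and linear speed of scanner below 0.04 m/s and angular speed of scanner below 0.3 rad/s), for 0.8 s.
At the end, for the whole second after the job is handed in: The scanner lies flat (within 0.12 rad) and at rest on the mat, its origin within 70 mm along and 50 mm across of the mat's centre and less than 10 mm above the desk, and all keys are up again (less than 3 mm) (x of scanner in the frame of mat between -0.07 and 0.07 m and y of scanner in the frame of mat between -0.05 and 0.05 m and height (world z) of scanner below 0.01 m and angle between scanner's own z axis and vertical below 0.12 rad and linear speed of scanner below 0.02 m/s and value of joint each of round_key, square_key, bar_key, cross_key below 0.003 m); the robot touches nothing.
It fails at once if the cross key is pressed (value of joint cross_key above 0.004 m).
It fails at once if a key or the terminal with its light bar is pushed with more than 35 N (contact force between anything else and round_module above 35 N or contact force between anything else and square_module above 35 N or contact force between anything else and bar_module above 35 N or contact force between anything else and cross_module above 35 N or contact force between anything else and terminal above 35 N).
It fails at once if the docket card is touched (contact force between anything else and card above 1 N).
It fails at once if the scanner is thrown or dropped (moves faster than 0.8 m/s) (linear speed of scanner above 0.8 m/s).
It fails at once if the mug or the stapler is moved by more than 30 mm (distance of any of mug, stapler from where it was at the start of the episode above 0.03 m).
It also fails if it takes over 64 s, if anything falls off the work surface, if the arm or the gripper's body presses on something with over 40 N, if the wrist force passes 120 N, or if a joint passes its speed limit or range.

## Working session

There is one attempt and no reset: what is moved stays moved. The work goes in short steps, Python scripts to look and compute and a tool call to move; the robot and the scene stay as the last step left them, time stands still between calls to the robot, and variables do not carry over. Pictures are saved under pics/ and viewed, at most 10 in all, crops included, and the job is handed in when it is done.

Besides the shell and the picture viewer there is one more tool, called in YAML: its name, and indented under it one key for each argument. jog_arm: Moves the arm, as the interface text tells. Its arguments: {"type":"object","properties":{"targets":{"type":"array"},"jaw":{"type":"number"}},"required":["targets"]}

```bash
mkdir -p pics; ls; python3 - <<'E'
from station import ctrl
import cv2,json,numpy as np
print(ctrl.get_state(), ctrl.tip_extent)
for n in("side","top"):
    f=ctrl.grab_frame(n); cv2.imwrite(f"pics/{n}0.png",f["image"][:,:,::-1])
    np.savez(f"{n}.npz",**{k:np.array(v) for k,v in f.items()})
    print(n,f["mtx"],f["rvec"],f["tvec"])
E
```

```text
pics
{'t': 0.0, 'joints': array([-1.26867373,  0.6001344 , -0.00256317,  1.60016798,  0.00179194,
        0.94288607, -0.07980445]), 'qvel': array([ 1.85018486e-03,  7.28737572e-05,  1.41801680e-03,  8.86939817e-04,
        8.05061144e-05,  1.94283611e-03, -2.47982661e-04]), 'joint_torque': array([ 3.15067575e-05, -7.76439071e+01,  1.56532511e+00, -2.58018798e+01,
        1.24656904e-02,  8.84959940e-03, -1.61275256e-05]), 'eef_pos': array([0.26795265, 0.67316177, 0.24439634]), 'eef_rot': array([-3.14000429e+00,  1.27930778e-04,  2.76283599e+00]), 'contact_force': array([ 0.34835212, -1.00667722,  0.07332734]), 'wrist_torque': array([-0.07615544, -0.06514119, -0.05287438]), 'finger_force': 0.0, 'width': 0.0851590642159786} 0.014
side [[403.32446538   0.         317.02382704]
 [  0.         403.32446538 200.50247246]
 [  0.           0.           1.        ]] [ 2.19778898 -0.19901076  0.09737114] [-0.53054366  0.14149428  1.21667238]
top [[407.98374538   0.         320.55489029]
 [  0.         407.98374538 195.28793004]
 [  0.           0.           1.        ]] [ 2.14335185 -2.10493937  0.19070568] [-0.09034206  0.55276371  1.21552603]
```

View pics/side0.png

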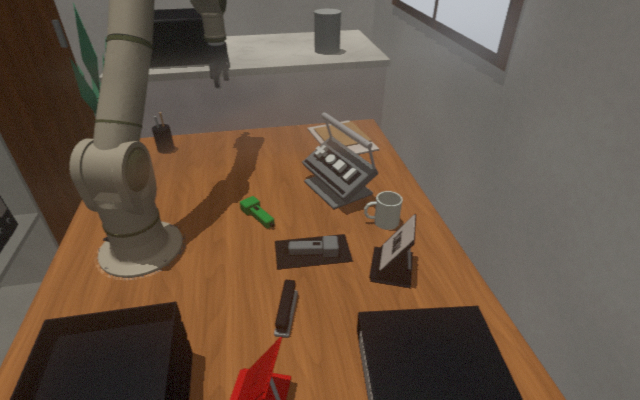

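View pics/top0.png

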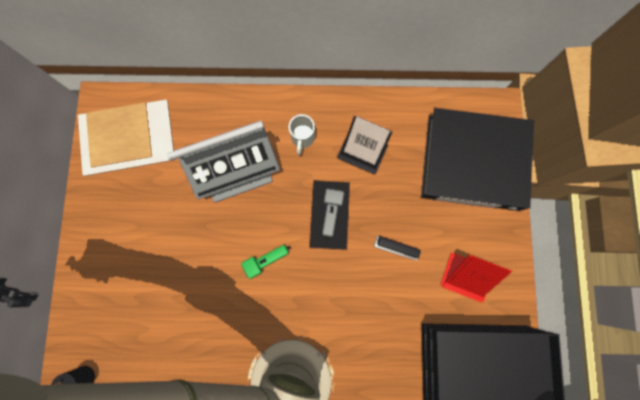

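The top view shows the terminal at (230,165), with keys left to right: cross, round, square, bar. The grey scanner lies on its mat at (331,212), the card is at (366,141), the mug at (301,130) and the stapler at (398,247). The red easel at (475,275) and the green scanner at (265,261) are decoys. In the side view the scanner is at (313,247), the card at (400,243) and the keys run from (320,152) to (352,174). Next I'll enlarge these areas.

```bash
python3 - <<'E'
import cv2
t=cv2.imread("pics/top0.png");s=cv2.imread("pics/side0.png")
cv2.imwrite("pics/tc.png",cv2.resize(t[105:255,165:395],None,fx=3.4,fy=3.4,interpolation=cv2.INTER_CUBIC))
cv2.imwrite("pics/sc.png",cv2.resize(s[110:290,240:430],None,fx=3.3,fy=3.3,interpolation=cv2.INTER_CUBIC))
E
```

```text
(no output)
```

View pics/tc.png

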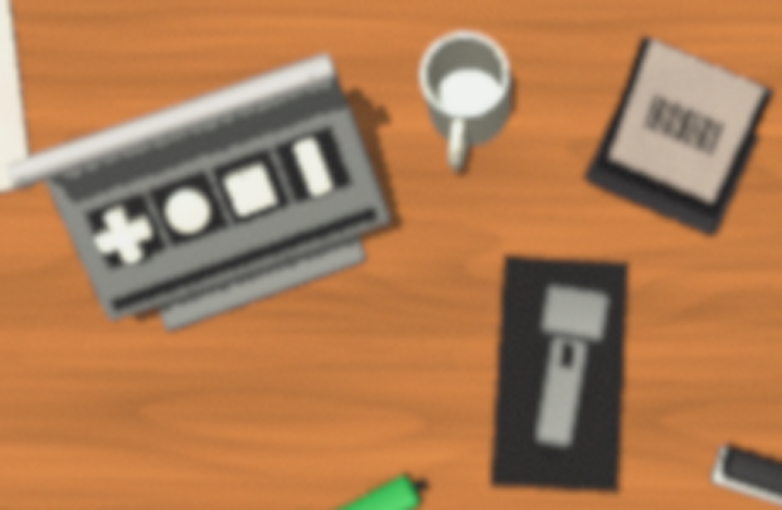

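View pics/sc.png

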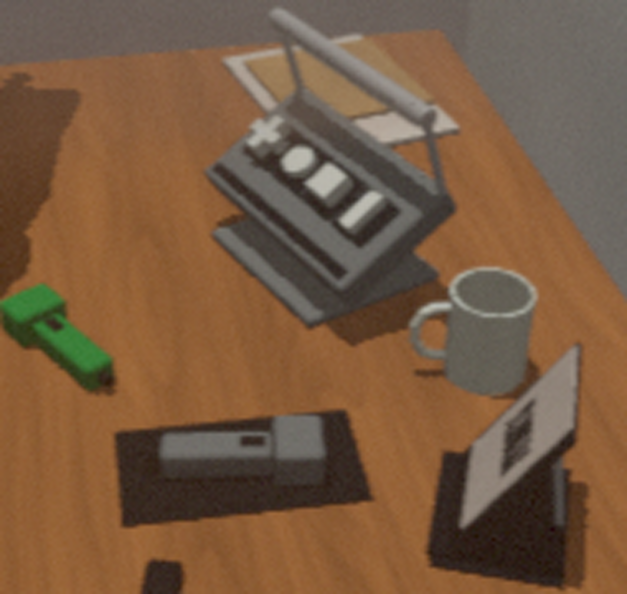

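```bash
cat > h.py <<'E'
import numpy as np,cv2
from scipy.spatial.transform import Rotation as R
from scipy.optimize import least_squares
C={n:np.load(n+".npz") for n in("side","top")}
OFF={"top":(165,105,3.4),"side":(240,110,3.3)}
def px(n,p):
    a,b,s=OFF[n]; p=np.array(p,float); return (p+.5)/s-.5+[a,b]
def proj(n,P):
    c=C[n]; return cv2.projectPoints(np.array(P,float).reshape(-1,1,3),c["rvec"],c["tvec"],c["mtx"],None)[0][:,0]
def tri(pt,ps):
    M=[C[n]["mtx"]@np.c_[cv2.Rodrigues(C[n]["rvec"])[0],C[n]["tvec"]] for n in("top","side")]
    X=cv2.triangulatePoints(M[0],M[1],px("top",pt),px("side",ps))[:,0]; X=X[:3]/X[3]
    e=[np.linalg.norm(proj("top",X)[0]-px("top",pt)),np.linalg.norm(proj("side",X)[0]-px("side",ps))]
    return X,e
E
python3 - <<'E'
from h import *
np.set_printoptions(precision=4,suppress=True)
P={"cross":((123,235),(266,134)),"round":((187,211),(299,160)),"square":((250,188),(328,184)),"bar":((313,166),(362,211)),
"faceLL":((112,317),(207,173)),"faceLR":((388,218),(343,290)),"lbL":((15,172),(277,13)),"lbR":((330,65),(430,112)),
"m1":((505,257),(346,411)),"m2":((628,264),(371,499)),"m3":((618,490),(123,525)),"m4":((492,484),(116,433)),
"bc":((684,124),(518,438)),"cTL":((648,38),(579,345)),"cBR":((715,203),(460,527)),"cTR":((770,90),(569,435)),
"headFL":((548,285),(322,418)),"headFR":((609,292),(324,450)),"tailL":((536,442),(165,431)),"tailR":((571,446),(162,455))}
for k,v in P.items(): print(k,*tri(*v))
E
```

```text
cross [0.6005 0.2747 0.1205] [np.float64(0.21925208723698075), np.float64(0.18470919685343345)]
round [0.6252 0.2216 0.1156] [np.float64(0.5350316225520163), np.float64(0.4650773133601189)]
square [0.6455 0.1674 0.1164] [np.float64(0.1432460274744687), np.float64(0.12859081724104268)]
bar [0.6676 0.1132 0.1147] [np.float64(0.3283055235657696), np.float64(0.30439555262796764)]
faceLL [0.5374 0.2961 0.0656] [np.float64(0.22681480587499503), np.float64(0.1925350962031877)]
faceLR [0.6345 0.0507 0.0657] [np.float64(0.5174704529627348), np.float64(0.5056141201810791)]
lbL [0.6226 0.3283 0.2362] [np.float64(0.10788547300044593), np.float64(0.08397618865658765)]
lbR [0.7181 0.0825 0.237 ] [np.float64(0.9534244382182504), np.float64(0.85906897645888)]
m1 [ 0.6144 -0.0554  0.0025] [np.float64(0.593952088284062), np.float64(0.6307268535309769)]
m2 [ 0.6092 -0.1728  0.0023] [np.float64(0.4673511349386789), np.float64(0.5358572547013762)]
m3 [ 0.3938 -0.1646  0.0024] [np.float64(0.0827461332304145), np.float64(0.09424096338794218)]
m4 [ 0.3981 -0.0478  0.0036] [np.float64(0.382758116098084), np.float64(0.4031293467365031)]
bc [ 0.7182 -0.2164  0.0953] [np.float64(0.25807395042228737), np.float64(0.2986473091162012)]
cTL [ 0.7763 -0.179   0.1549] [np.float64(0.38055742854078883), np.float64(0.42196769919509636)]
cBR [ 0.6618 -0.2515  0.0377] [np.float64(0.6424346333535584), np.float64(0.7717141458762938)]
cTR [ 0.7286 -0.2835  0.1571] [np.float64(0.10757214349810157), np.float64(0.12915696946497054)]
headFL [ 0.5812 -0.0966  0.0348] [np.float64(0.5669065384602632), np.float64(0.6124433257063834)]
headFR [ 0.5715 -0.1524  0.0485] [np.float64(0.13742589436420716), np.float64(0.15373029377214337)]
tailL [ 0.4375 -0.0879  0.0345] [np.float64(1.210527072155392), np.float64(1.2962722424008835)]
tailR [ 0.4327 -0.1197  0.0358] [np.float64(0.6626924419862625), np.float64(0.7253297823528583)]
```

```bash
cat >> h.py <<'E'
np.set_printoptions(precision=4,suppress=True)
def d(a): return np.radians(a)
def yawv(a): return np.array([np.cos(d(a)),np.sin(d(a)),0]),np.array([-np.sin(d(a)),np.cos(d(a)),0])
Z=np.array([0,0,1.])
YT=21.5; O=np.array([.643,.196,.105])
xt,yt=yawv(YT); n=-.5*xt+.866*Z; u=.866*xt+.5*Z
KEY={"cross":87,"round":29,"square":-29,"bar":-87}
Rp=np.c_[-u,yt,-n]
def keytcp(k,h,du=0): # TCP pose with fingertip h m above the face
    return O+KEY[k]/1e3*yt+(h+.014)*n+du*u, Rp
PHI=-24.4; BC=np.array([.7185,-.2160,.0957]); ca,cb=yawv(PHI); cn=-.866*ca+.5*Z
def plan(p,Rm,N,start=None,rot=None):
    from station import ctrl
    s=ctrl.get_state(); p0=s["eef_pos"]; r0=R.from_euler("xyz",s["eef_rot"])
    if start is not None: p0,r0=start[0],R.from_matrix(start[1])
    rv=(r0.inv()*R.from_matrix(Rm)).as_rotvec()
    nr=rot or N
    print("rotvec",np.degrees(rv),"shift",1e3*r0.inv().apply(p-p0),"dist",np.linalg.norm(p-p0))
    for i in range(N):
        f=min(i/nr,1); g=min((i+1)/nr,1)
        r=r0*R.from_rotvec(rv*f)
        print(np.round(np.r_[r.inv().apply((p-p0)/N)*1e3,np.degrees(rv*(g-f))],1).tolist())
def stat():
    from station import ctrl
    s=ctrl.get_state(); print("t",s["t"],"p",s["eef_pos"],"rpy",s["eef_rot"],"j",s["joints"],"F",s["contact_force"],"w",s["width"])
E
python3 - <<'E'
from h import *
p,Rm=keytcp("round",.15)
print(p)
plan(p,Rm,10)
E
```

```text
[0.5561 0.1929 0.247 ]
rotvec [-11.3819 -28.5741 -42.1749] shift [-445.2886 -339.7171   -1.9892] dist 0.560083513848885
[-44.5, -34.0, -0.2, -1.1, -2.9, -4.2]
[-41.9, -37.2, 1.3, -1.1, -2.9, -4.2]
[-38.9, -40.2, 2.5, -1.1, -2.9, -4.2]
[-35.7, -43.0, 3.5, -1.1, -2.9, -4.2]
[-32.3, -45.6, 4.4, -1.1, -2.9, -4.2]
[-28.6, -47.9, 4.9, -1.1, -2.9, -4.2]
[-24.7, -50.0, 5.3, -1.1, -2.9, -4.2]
[-20.7, -51.8, 5.4, -1.1, -2.9, -4.2]
[-16.6, -53.2, 5.3, -1.1, -2.9, -4.2]
[-12.4, -54.4, 5.0, -1.1, -2.9, -4.2]
```

jog_arm:
  targets: [-44,-34,-6,-1,-3,-4,-42,-37,-4,-1,-3,-4,-39,-40,-2,-1,-3,-4,-36,-43,3,-1,-3,-4,-32,-45,4,-1,-3,-4,-29,-48,5,-1,-3,-4,-25,-50,5,-1,-3,-4,-21,-52,6,-1,-3,-4,-17,-53,6,-1,-3,-4,-12,-54,6,-1,-3,-4]
  jaw: 0

```text
t: 1.35
eef_pos: [0.5394, 0.2056, 0.2686]
eef_rot: [-3.123, 0.522, -2.831]
contact_force: [1.3, -0.7, 0.1]
width: 0.0
finger_force: 0.0
```

```bash
python3 - <<'E'
from h import *
stat()
p,Rm=keytcp("round",.06)
plan(p,Rm,5)
E
```

```text
t 1.35 p [0.5394 0.2056 0.2686] rpy [-3.1225  0.5217 -2.8309] j [-0.589   0.2695  0.0711  2.2858  0.9318  0.1325  0.451 ] F [ 1.2684 -0.6927  0.1096] w 3.295151756569798e-05
rotvec [-2.9402 -0.1421 -3.2048] shift [  0.2266 -12.0464 114.9261] dist 0.11555594476083418
[0.0, -2.4, 23.0, -0.6, -0.0, -0.6]
[0.1, -2.6, 23.0, -0.6, -0.0, -0.6]
[0.1, -2.9, 22.9, -0.6, -0.0, -0.6]
[0.2, -3.1, 22.9, -0.6, -0.0, -0.6]
[0.2, -3.3, 22.9, -0.6, -0.0, -0.6]
```

jog_arm:
  targets: [0,-2,20,-1,0,-1,0,-3,20,-1,0,-1,0,-3,20,-1,0,-1,0,-3,20,0,0,0,0,0,15,0,0,0,0,0,0,0,0,0]

```text
t: 2.1
eef_pos: [0.5837, 0.2116, 0.1915]
eef_rot: [-3.141, 0.518, -2.78]
contact_force: [-0.5, 0.1, 0.2]
width: -0.0004
finger_force: 0.0
```

```bash
python3 - <<'E'
from h import *
stat()
p,Rm=keytcp("round",.06)
plan(p,Rm,1)
from station import ctrl
import cv2
f=ctrl.grab_frame("side"); g=ctrl.grab_frame("top")
a=cv2.resize(f["image"][80:220,270:430,::-1],None,fx=2.5,fy=2.5,interpolation=cv2.INTER_CUBIC)
b=cv2.resize(g["image"][95:235,150:310,::-1],None,fx=2.5,fy=2.5,interpolation=cv2.INTER_CUBIC)
cv2.imwrite("pics/c1.png",np.hstack([a,b]))
E
```

```text
t 2.1 p [0.5837 0.2116 0.1915] rpy [-3.1412  0.5176 -2.7796] j [-0.2186  0.4651 -0.3347  2.254   1.9252  0.2208 -0.4261] F [-0.4845  0.0829  0.1896] w -0.0004015202151724147
rotvec [-0.4006 -0.3423 -0.6593] shift [ 0.1844 -7.0769 25.7434] dist 0.026699093308615515
[0.2, -7.1, 25.7, -0.4, -0.3, -0.7]
```

View pics/c1.png

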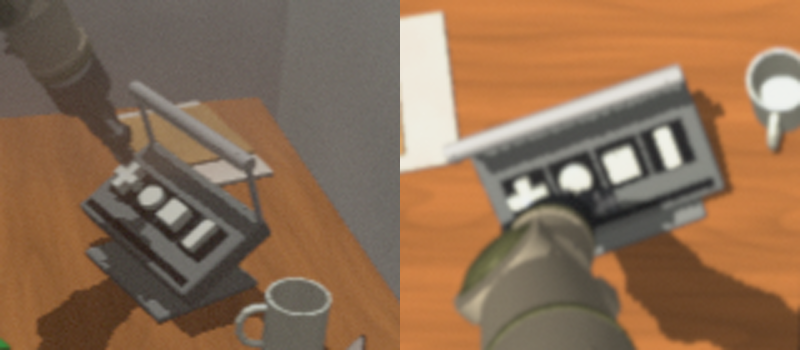

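The fingertips are above and in front of the round key, clear of the light bar, and the pose matches the plan. I'll descend.

jog_arm:
  targets: [0,-3,8,0,0,0,0,-4,10,0,0,0,0,0,10,0,0,-1,0,0,10,0,0,0,0,0,8,0,0,0,0,0,0,0,0,0]

```text
t: 2.95
eef_pos: [0.6076, 0.2137, 0.152]
eef_rot: [-3.131, 0.519, -2.759]
contact_force: [0.1, -0.2, 0.1]
width: -0.0005
finger_force: 0.0
```

```bash
cat >> h.py <<'E'
def onface(k):
    from station import ctrl
    s=ctrl.get_state(); v=s["eef_pos"]-O; r=R.from_euler("xyz",s["eef_rot"])
    print("t",s["t"],"u,y-key,tip h mm",1e3*v@u,1e3*v@yt-KEY[k],1e3*v@n-14,"Fn",s["contact_force"]@n,"F",s["contact_force"],"j",s["joints"],"roterr",np.degrees((r.inv()*R.from_matrix(Rp)).as_rotvec()))
E
python3 - <<'E'
from h import *
onface("round")
E
```

```text
t 2.95 u,y-key,tip h mm 0.5836731842610519 0.47190276319163615 39.94108542710806 Fn 0.06221764892189619 F [ 0.1097 -0.1596  0.097 ] j [-0.1406  0.5693 -0.4308  2.2287  2.0586  0.307  -0.5033] roterr [-0.3884 -0.2858  0.3849]
```

jog_arm:
  targets: [0,0,3,0,0,0,0,0,3,0,0,0,0,0,2,0,0,0,0,0,2,0,0,0,0,0,0,0,0,0]

```text
t: 3.58
eef_pos: [0.6123, 0.2155, 0.1442]
eef_rot: [-3.13, 0.52, -2.758]
contact_force: [0.1, 0.7, -0.2]
width: -0.0001
finger_force: 0.0
```

jog_arm:
  targets: [0,0,2,0,0,0,0,0,2,0,0,0,0,0,0,0,0,0]

```text
t: 3.95
eef_pos: [0.6141, 0.2162, 0.1406]
eef_rot: [-3.131, 0.52, -2.758]
contact_force: [-0.3, 0.7, -0.4]
width: 0.0001
finger_force: 0.0
```

```bash
python3 - <<'E'
from h import *
onface("round")
E
```

```text
t 3.95 u,y-key,tip h mm 0.9419761418162231 0.3803445179731355 26.574031360599093 Fn -0.33897300218487625 F [-0.3214  0.651  -0.4263] j [-0.1295  0.5986 -0.449   2.22    2.0844  0.3309 -0.5205] roterr [-0.4046 -0.2283  0.403 ]
```

jog_arm:
  targets: [0,0,2,0,0,0,0,0,2,0,0,0,0,0,0,0,0,0]

```text
t: 4.32
eef_pos: [0.616, 0.2169, 0.1371]
eef_rot: [-3.13, 0.52, -2.758]
contact_force: [-0.6, 0.7, 0.4]
width: -0.0
finger_force: 0.0
```

jog_arm:
  targets: [0,0,1,0,0,0,0,0,1,0,0,0,0,0,0,0,0,0]

```text
t: 4.7
eef_pos: [0.6169, 0.2172, 0.1355]
eef_rot: [-3.13, 0.52, -2.758]
contact_force: [0.0, -0.5, 0.5]
width: -0.0001
finger_force: 0.0
```

jog_arm:
  targets: [0,0,1.5,0,0,0,0,0,1.5,0,0,0,0,0,0,0,0,0]

```text
t: 5.08
eef_pos: [0.6183, 0.2178, 0.1328]
eef_rot: [-3.13, 0.52, -2.758]
contact_force: [0.7, 1.4, 0.6]
width: 0.0002
finger_force: 0.0
```

jog_arm:
  targets: [0,0,1.5,0,0,0,0,0,1.5,0,0,0,0,0,0,0,0,0]

```text
t: 5.45
eef_pos: [0.6197, 0.2183, 0.1304]
eef_rot: [-3.13, 0.52, -2.758]
contact_force: [-1.0, -0.5, 3.5]
width: -0.0006
finger_force: 1.5
```

jog_arm:
  targets: [0,0,1.5,0,0,0,0,0,1.5,0,0,0,0,0,1.5,0,0,0,0,0,0,0,0,0,0,0,0,0,0,0]

```text
t: 6.08
eef_pos: [0.6218, 0.2191, 0.1265]
eef_rot: [-3.13, 0.52, -2.758]
contact_force: [-2.5, -1.3, 5.0]
width: 0.0001
finger_force: 3.0
```

```bash
python3 - <<'E'
from h import *
onface("round")
E
```

```text
t 6.075 u,y-key,tip h mm 0.9963551452247259 0.2942958338863768 10.298518112613113 Fn 5.783544542151759 F [-2.536  -1.3032  5.0404] j [-0.1192  0.6337 -0.4662  2.2089  2.1117  0.3569 -0.5372] roterr [-0.4059 -0.2098  0.4125]
```

jog_arm:
  targets: [0,0,1,0,0,0,0,0,0.8,0,0,0,0,0,0,0,0,0,0,0,0,0,0,0]

```text
t: 6.58
eef_pos: [0.6226, 0.2195, 0.1251]
eef_rot: [-3.13, 0.52, -2.758]
contact_force: [-3.6, -1.5, 6.3]
width: 0.0003
finger_force: 3.6
```

```bash
python3 - <<'E'
from h import *
onface("round")
E
```

```text
t 6.575 u,y-key,tip h mm 1.0198717500936514 0.330894253695039 8.579333882999673 Fn 7.4273026469813965 F [-3.6245 -1.5234  6.3072] j [-0.1182  0.6373 -0.4679  2.2077  2.1144  0.3595 -0.5388] roterr [-0.4042 -0.2043  0.4157]
```

jog_arm:
  targets: [0,0,0,0,0,0,0,0,0,0,0,0,0,0,-10,0,0,0,0,0,-15,0,0,0,0,-14,-5,0,0,0,0,-20,0,0,0,0,0,-16,0,0,0,0,0,-8,0,0,0,0,0,0,5,0,0,0,0,0,3,0,0,0]

```text
t: 7.82
eef_pos: [0.6337, 0.1623, 0.1441]
eef_rot: [-3.131, 0.52, -2.758]
contact_force: [0.2, 1.2, -0.1]
width: 0.0002
finger_force: 0.0
```

```bash
python3 - <<'E'
from h import *
onface("square")
E
```

```text
t 7.825 u,y-key,tip h mm 1.3888504120478302 1.0627522695324032 30.4027736861565 Fn -0.37236357993368785 F [ 0.2264  1.1506 -0.0649] j [-0.019   0.5938 -0.4404  2.2088  2.152   0.2674 -0.4828] roterr [-0.3567 -0.2309  0.4247]
```

jog_arm:
  targets: [0,-0.5,2,0,0,0,0,-0.5,2,0,0,0,0,0,0,0,0,0]

```text
t: 8.2
eef_pos: [0.636, 0.1616, 0.1409]
eef_rot: [-3.131, 0.52, -2.758]
contact_force: [0.1, -0.1, -0.9]
width: -0.0002
finger_force: 0.0
```

jog_arm:
  targets: [0,0,2,0,0,0,0,0,2,0,0,0,0,0,0,0,0,0]

```text
t: 8.57
eef_pos: [0.6379, 0.1621, 0.1375]
eef_rot: [-3.13, 0.52, -2.758]
contact_force: [0.9, -0.3, 0.6]
width: -0.0001
finger_force: 0.0
```

jog_arm:
  targets: [0,0,1.5,0,0,0,0,0,1.5,0,0,0,0,0,0,0,0,0]

```text
t: 8.95
eef_pos: [0.6392, 0.1626, 0.1351]
eef_rot: [-3.13, 0.52, -2.758]
contact_force: [-1.8, -0.1, 3.6]
width: 0.0001
finger_force: 1.9
```

jog_arm:
  targets: [0,0,1.5,0,0,0,0,0,1.5,0,0,0,0,0,0,0,0,0]

```text
t: 9.32
eef_pos: [0.6407, 0.1632, 0.1324]
eef_rot: [-3.13, 0.52, -2.758]
contact_force: [-3.1, -0.4, 5.3]
width: 0.0001
finger_force: 2.9
```

jog_arm:
  targets: [0,0,1,0,0,0,0,0,0.7,0,0,0,0,0,0,0,0,0,0,0,0,0,0,0]

```text
t: 9.82
eef_pos: [0.6414, 0.1635, 0.1311]
eef_rot: [-3.13, 0.52, -2.758]
contact_force: [-2.0, -1.4, 5.4]
width: -0.0001
finger_force: 3.5
```

```bash
python3 - <<'E'
from h import *
onface("square")
E
```

```text
t 9.825 u,y-key,tip h mm 1.4021731586364048 -0.6759773758526677 15.287360299441975 Fn 5.871320569542934 F [-2.0194 -1.3802  5.403 ] j [-0.0074  0.6264 -0.4579  2.1983  2.1738  0.2925 -0.4938] roterr [-0.4066 -0.2115  0.414 ]
```

jog_arm:
  targets: [0,0,0,0,0,0,0,0,0,0,0,0,0,0,-10,0,0,0,0,0,-12,0,0,0,0,-14,0,0,0,0,0,-20,0,0,0,0,0,-16,0,0,0,0,0,-8,0,0,0,0,0,0,5,0,0,0,0,0,3,0,0,0]

```text
t: 11.08
eef_pos: [0.6562, 0.1077, 0.1432]
eef_rot: [-3.131, 0.519, -2.758]
contact_force: [-0.3, -0.2, -1.0]
width: 0.0002
finger_force: 0.0
```

```bash
python3 - <<'E'
from h import *
onface("bar")
E
```

```text
t 11.075 u,y-key,tip h mm 1.7373759090189758 -0.011240758913430682 29.081045750973466 Fn -0.7222748022177061 F [-0.3073 -0.1954 -1.0405] j [ 0.0886  0.6039 -0.4301  2.1795  2.2121  0.2036 -0.4356] roterr [-0.3549 -0.2354  0.4208]
```

jog_arm:
  targets: [0,0,2,0,0,0,0,0,2,0,0,0,0,0,0,0,0,0]

```text
t: 11.45
eef_pos: [0.6581, 0.1081, 0.14]
eef_rot: [-3.131, 0.52, -2.758]
contact_force: [-0.6, -0.4, 0.2]
width: 0.0
finger_force: 0.0
```

jog_arm:
  targets: [0,0,2,0,0,0,0,0,2,0,0,0,0,0,0,0,0,0]

```text
t: 11.82
eef_pos: [0.6601, 0.1085, 0.1366]
eef_rot: [-3.131, 0.52, -2.758]
contact_force: [-0.5, 0.1, -0.2]
width: 0.0002
finger_force: 0.0
```

jog_arm:
  targets: [0,0,1.5,0,0,0,0,0,1.5,0,0,0,0,0,0,0,0,0]

```text
t: 12.2
eef_pos: [0.6614, 0.109, 0.134]
eef_rot: [-3.131, 0.52, -2.758]
contact_force: [-0.0, 0.0, 0.4]
width: -0.0001
finger_force: 0.0
```

jog_arm:
  targets: [0,0,1.5,0,0,0,0,0,1.5,0,0,0,0,0,0,0,0,0]

```text
t: 12.58
eef_pos: [0.6629, 0.1095, 0.1316]
eef_rot: [-3.13, 0.52, -2.758]
contact_force: [-1.4, -0.6, 2.9]
width: 0.0
finger_force: 1.6
```

jog_arm:
  targets: [0,0,1.5,0,0,0,0,0,1.5,0,0,0,0,0,1.5,0,0,0,0,0,1,0,0,0,0,0,0,0,0,0]

```text
t: 13.2
eef_pos: [0.6654, 0.1105, 0.1268]
eef_rot: [-3.13, 0.52, -2.758]
contact_force: [-2.8, -1.9, 5.2]
width: -0.0003
finger_force: 3.5
```

jog_arm:
  targets: [0,0,0,0,0,0,0,0,0,0,0,0,0,0,0,0,0,0,0,0,-10,0,0,0,0,0,-20,0,0,0,0,0,-20,0,0,0,0,0,-25,0,0,0,0,0,-25,0,0,0,0,0,-25,0,0,0,0,0,-25,0,0,0]

```text
t: 14.45
eef_pos: [0.6061, 0.0864, 0.2396]
eef_rot: [-3.126, 0.521, -2.759]
contact_force: [0.4, -0.3, 0.3]
width: -0.0
finger_force: 0.0
```

```bash
cat >> h.py <<'E'
SY=-8.; G=np.array([.504,-.114,0]); xs,ys=yawv(SY)
Rs=np.c_[-xs,ys,-Z]
E
python3 - <<'E'
from h import *
stat()
plan(G+[0,0,.16],Rs,10)
E
```

```text
t 14.45 p [0.6061 0.0864 0.2396] rpy [-3.1265  0.5211 -2.7593] j [ 0.1734  0.395  -0.4848  2.2145  1.1803  0.13    0.5729] F [ 0.3744 -0.3481  0.2931] w -3.857096590969918e-05
rotvec [ 6.9605 29.3873 28.9903] shift [ 186.61   -148.05    -13.1462] dist 0.2385684498524568
[18.7, -14.8, -1.3, 0.7, 2.9, 2.9]
[17.9, -15.7, -0.2, 0.7, 2.9, 2.9]
[17.1, -16.6, 0.9, 0.7, 2.9, 2.9]
[16.2, -17.4, 2.0, 0.7, 2.9, 2.9]
[15.1, -18.2, 3.0, 0.7, 2.9, 2.9]
[14.0, -18.9, 4.0, 0.7, 2.9, 2.9]
[12.8, -19.5, 4.9, 0.7, 2.9, 2.9]
[11.5, -20.1, 5.7, 0.7, 2.9, 2.9]
[10.2, -20.6, 6.5, 0.7, 2.9, 2.9]
[8.8, -21.0, 7.3, 0.7, 2.9, 2.9]
```

jog_arm:
  targets: [19,-15,-1,0.7,3,3,18,-16,0,0.7,3,3,17,-16,1,0.7,3,3,16,-17,2,0.7,3,3,15,-18,3,0.7,3,3,14,-19,4,0.7,3,3,13,-20,5,0.7,3,3,12,-20,6,0.7,3,3,10,-21,6,0.7,3,3,9,-21,7,0.7,3,3]
  jaw: 70

```text
t: 15.7
eef_pos: [0.5017, -0.1139, 0.1593]
eef_rot: [3.141, -0.013, 2.983]
contact_force: [0.3, -0.1, 0.3]
width: 0.0699
finger_force: 0.0
```

```bash
python3 - <<'E'
from h import *
stat()
plan(G+[0,0,.08],Rs,5)
from station import ctrl
import cv2
f=ctrl.grab_frame("side"); g=ctrl.grab_frame("top")
a=cv2.resize(f["image"][120:300,240:420,::-1],None,fx=2.2,fy=2.2,interpolation=cv2.INTER_CUBIC)
b=cv2.resize(g["image"][95:275,200:380,::-1],None,fx=2.2,fy=2.2,interpolation=cv2.INTER_CUBIC)
cv2.imwrite("pics/c2.png",np.hstack([a,b]))
E
```

```text
t 15.7 p [ 0.5017 -0.1139  0.1593] rpy [ 3.1414 -0.013   2.9831] j [ 0.6214  0.5717 -0.7271  2.1181  0.6029  0.6816  0.8956] F [ 0.2911 -0.0507  0.3073] w 0.06991239271369061
rotvec [ 0.0182 -0.7466 -1.0821] shift [-3.3448  0.2394 79.273 ] dist 0.07934392721271649
[-0.7, 0.0, 15.9, 0.0, -0.1, -0.2]
[-0.6, 0.0, 15.9, 0.0, -0.1, -0.2]
[-0.6, 0.0, 15.9, 0.0, -0.1, -0.2]
[-0.5, 0.0, 15.9, 0.0, -0.1, -0.2]
[-0.5, 0.0, 15.9, 0.0, -0.1, -0.2]
```

View pics/c2.png

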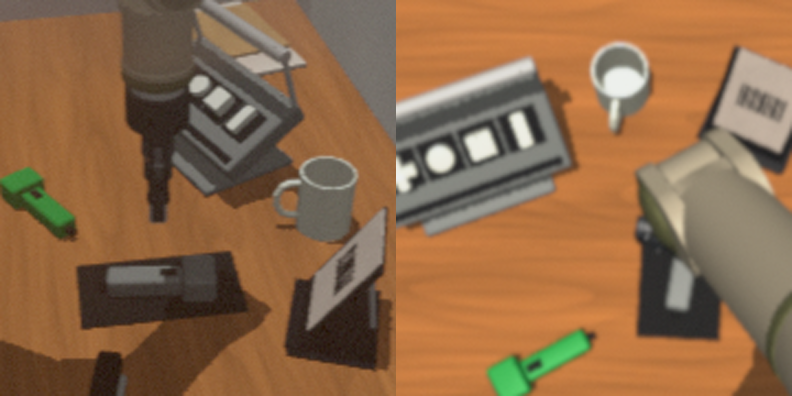

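The tool is centred over the grey scanner's handle (side crop (155,215), with the handle below at (145,278)). The other scanner is green at (35,200), so it is the decoy. I'll descend.

jog_arm:
  targets: [-1,0,20,0,-0.7,-1,-1,0,25,0,0,0,-1,0,25,0,0,0,0,0,25,0,0,0,0,0,20,0,0,0,0,0,14,0,0,0,0,0,6,0,0,0,0,0,0,0,0,0]

```text
t: 16.8
eef_pos: [0.505, -0.1132, 0.0244]
eef_rot: [3.141, 0.001, 3.003]
contact_force: [-0.1, -0.4, 0.3]
width: 0.0698
finger_force: 0.0
```

```bash
python3 - <<'E'
from h import *
stat()
plan(G+[0,0,.022],Rs,1)
E
```

```text
t 16.8 p [ 0.505  -0.1132  0.0244] rpy [3.1407 0.0006 3.0031] j [ 0.4214  0.7546 -0.4543  2.2017  0.9278  0.384   0.6208] F [-0.0584 -0.3531  0.2632] w 0.06980579370091532
rotvec [0.0487 0.0363 0.0626] shift [ 0.891  -0.9533  2.4448] dist 0.002771205032416756
[0.9, -1.0, 2.4, 0.0, 0.0, 0.1]
```

jog_arm:
  targets: [0,-1,3,0,0,0,0,0,0,0,0,0,0,0,0,0,0,0,0,0,0,0,0,0,0,0,0,0,0,0,0,0,0,0,0,0]
  jaw: 20

```text
t: 17.55
eef_pos: [0.5049, -0.1146, 0.0218]
eef_rot: [3.141, 0.001, 3.002]
contact_force: [-0.9, 0.1, 5.5]
width: 0.0331
finger_force: 60.6
```

```bash
python3 - <<'E'
from h import *
stat()
E
```

```text
t 17.55 p [ 0.5049 -0.1146  0.0218] rpy [3.141  0.0011 3.0022] j [ 0.4189  0.7583 -0.4469  2.2026  0.9359  0.3774  0.6152] F [-0.8514  0.0771  5.4701] w 0.03312482106502021
```

jog_arm:
  targets: [0,0,-10,0,0,0,0,0,-20,0,0,0,0,0,-30,0,0,0,0,0,-30,0,0,0,0,0,-30,0,0,0,0,0,-20,0,0,0,0,0,-10,0,0,0,0,0,0,0,0,0]

```text
t: 18.55
eef_pos: [0.5046, -0.1149, 0.1717]
eef_rot: [3.141, 0.001, 3.002]
contact_force: [0.5, 0.7, -3.0]
width: 0.0328
finger_force: 60.0
```

```bash
python3 - <<'E'
from h import *
stat()
sx=-cn; sz=.5*ca+.866*Z
o=BC-.156*sx-.02*sz
p=o+.0178*sz+.001*sx; Rm=np.c_[-sx,cb,-sz]
print(p); plan(p,Rm,10)
E
```

```text
t 18.55 p [ 0.5046 -0.1149  0.1717] rpy [3.1411 0.0011 3.0019] j [ 0.6409  0.5555 -0.7501  2.11    0.5955  0.6949  0.923 ] F [ 0.5047  0.688  -3.0203] w 0.032785297461805835
[ 0.5953 -0.1601  0.1713]
rotvec [-4.2552 29.8515 16.032 ] shift [-96.0464 -32.1872   0.5319] dist 0.10129768249907815
[-9.6, -3.2, 0.1, -0.4, 3.0, 1.6]
[-9.7, -2.9, -0.5, -0.4, 3.0, 1.6]
[-9.7, -2.7, -1.0, -0.4, 3.0, 1.6]
[-9.7, -2.4, -1.5, -0.4, 3.0, 1.6]
[-9.7, -2.1, -2.0, -0.4, 3.0, 1.6]
[-9.6, -1.8, -2.6, -0.4, 3.0, 1.6]
[-9.5, -1.5, -3.1, -0.4, 3.0, 1.6]
[-9.4, -1.2, -3.6, -0.4, 3.0, 1.6]
[-9.2, -0.9, -4.1, -0.4, 3.0, 1.6]
[-9.0, -0.7, -4.6, -0.4, 3.0, 1.6]
```

jog_arm:
  targets: [-10,-3,0,-0.4,3,1.6,-10,-3,-0.5,-0.4,3,1.6,-10,-3,-1,-0.4,3,1.6,-10,-2.5,-1.5,-0.4,3,1.6,-10,-2,-2,-0.4,3,1.6,-10,-2,-2.5,-0.4,3,1.6,-9.5,-1.5,-3,-0.4,3,1.6,-9.5,-1,-3.5,-0.4,3,1.6,-9,-1,-4,-0.4,3,1.6,-9,-0.5,-4.5,-0.4,3,1.6]

```text
t: 19.8
eef_pos: [0.5969, -0.1601, 0.1687]
eef_rot: [-3.135, -0.529, 2.714]
contact_force: [0.3, 0.4, -2.0]
width: 0.0331
finger_force: 60.0
```

jog_arm:
  targets: [0,0,0,0,0,0,0,0,0,0,0,0,0,0,0,0,0,0,0,0,0,0,0,0]

```text
t: 20.3
eef_pos: [0.5967, -0.1599, 0.1706]
eef_rot: [-3.136, -0.526, 2.716]
contact_force: [-0.4, -0.2, -2.3]
width: 0.0329
finger_force: 60.0
```

```bash
python3 - <<'E'
from h import *
stat()
sx=-cn; sz=.5*ca+.866*Z
o=BC-.156*sx-.02*sz
p=o+.0178*sz+.001*sx; Rm=np.c_[-sx,cb,-sz]
plan(p,Rm,1)
from station import ctrl
import cv2
f=ctrl.grab_frame("side"); g=ctrl.grab_frame("top")
a=cv2.resize(f["image"][150:290,290:430,::-1],None,fx=2.8,fy=2.8,interpolation=cv2.INTER_CUBIC)
b=cv2.resize(g["image"][95:235,260:400,::-1],None,fx=2.8,fy=2.8,interpolation=cv2.INTER_CUBIC)
cv2.imwrite("pics/c3.png",np.hstack([a,b]))
E
```

```text
t 20.3 p [ 0.5967 -0.1599  0.1706] rpy [-3.1364 -0.5256  2.7158] j [ 0.5934  0.865  -0.6849  1.5319  0.2909  1.401   0.9965] F [-0.3509 -0.1619 -2.335 ] w 0.03292065200572199
rotvec [-0.3017 -0.1121  0.0052] shift [ 1.4311 -0.8166  0.0614] dist 0.0016488773455121688
[1.4, -0.8, 0.1, -0.3, -0.1, 0.0]
```

View pics/c3.png

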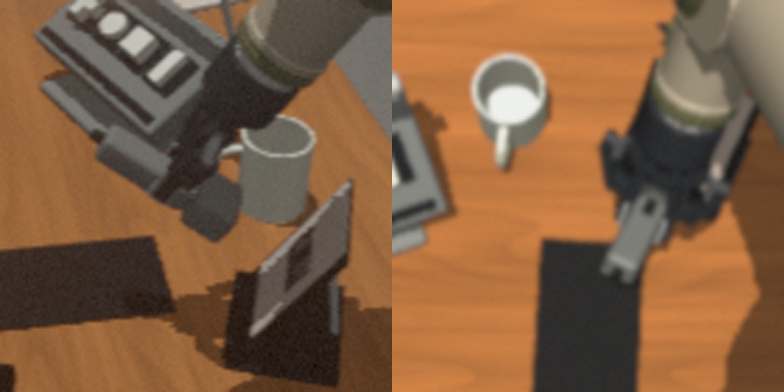

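The scanner's axis runs from the tail (120,150) through the head (225,220) in the side crop and meets the barcode at (300,258), clear of the card. I'll hold it there.

jog_arm:
  targets: [0,0,0,0,0,0,0,0,0,0,0,0,0,0,0,0,0,0,0,0,0,0,0,0,0,0,0,0,0,0,0,0,0,0,0,0,0,0,0,0,0,0,0,0,0,0,0,0,0,0,0,0,0,0,0,0,0,0,0,0]

```text
t: 21.65
eef_pos: [0.597, -0.16, 0.1703]
eef_rot: [-3.136, -0.526, 2.715]
contact_force: [-0.1, 0.3, -2.2]
width: 0.0333
finger_force: 60.1
```

```bash
python3 - <<'E'
from h import *
stat()
plan(np.array([.505,-.1146,.12]),Rs,10)
E
```

```text
t 21.65 p [ 0.597  -0.16    0.1703] rpy [-3.1365 -0.5263  2.7154] j [ 0.5934  0.8659 -0.6846  1.531   0.2908  1.4015  0.9965] F [-0.1326  0.2912 -2.1936] w 0.033309081048753936
rotvec [  4.0359 -29.9833 -15.959 ] shift [63.4104  3.8235 94.9378] dist 0.11423083162906492
[6.3, 0.4, 9.5, 0.4, -3.0, -1.6]
[6.8, 0.6, 9.1, 0.4, -3.0, -1.6]
[7.3, 0.9, 8.8, 0.4, -3.0, -1.6]
[7.7, 1.2, 8.4, 0.4, -3.0, -1.6]
[8.1, 1.4, 8.0, 0.4, -3.0, -1.6]
[8.4, 1.7, 7.5, 0.4, -3.0, -1.6]
[8.8, 2.0, 7.0, 0.4, -3.0, -1.6]
[9.1, 2.3, 6.6, 0.4, -3.0, -1.6]
[9.3, 2.6, 6.1, 0.4, -3.0, -1.6]
[9.5, 2.9, 5.6, 0.4, -3.0, -1.6]
```

jog_arm:
  targets: [6,0.5,9,0.4,-3,-1.6,7,0.5,9,0.4,-3,-1.6,7,1,9,0.4,-3,-1.6,8,1,8.5,0.4,-3,-1.6,8,1.5,8,0.4,-3,-1.6,8.5,1.5,7.5,0.4,-3,-1.6,9,2,7,0.4,-3,-1.6,9,2.5,6.5,0.4,-3,-1.6,9.5,2.5,6,0.4,-3,-1.6,9.5,3,5.5,0.4,-3,-1.6]

```text
t: 22.9
eef_pos: [0.5046, -0.1145, 0.1205]
eef_rot: [3.141, 0.002, 3.003]
contact_force: [1.2, -1.1, -2.8]
width: 0.0334
finger_force: 60.0
```

jog_arm:
  targets: [0,0,0,0,0,0,0,0,0,0,0,0]

```text
t: 23.15
eef_pos: [0.5059, -0.1149, 0.1208]
eef_rot: [3.141, 0.001, 3.002]
contact_force: [0.2, -0.6, -1.8]
width: 0.0331
finger_force: 59.9
```

```bash
python3 - <<'E'
from h import *
stat()
plan(np.array([.505,-.1146,.022]),Rs,1)
E
```

```text
t 23.15 p [ 0.5059 -0.1149  0.1208] rpy [3.141  0.0006 3.0016] j [ 0.5726  0.6223 -0.663   2.1479  0.6949  0.5937  0.8337] F [ 0.1989 -0.6081 -1.7507] w 0.03305296777005088
rotvec [ 0.0358  0.0352 -0.0183] shift [ 0.9464  0.1202 98.762 ] dist 0.09876658489215526
[0.9, 0.1, 98.8, 0.0, 0.0, -0.0]
```

jog_arm:
  targets: [0,0,15,0,0,0,0,0,20,0,0,0,0,0,20,0,0,0,0,0,20,0,0,0,0,0,10,0,0,0,0,0,5,0,0,0,0,0,4,0,0,0,0,0,3,0,0,0,0,0,0,0,0,0]

```text
t: 24.28
eef_pos: [0.5051, -0.1147, 0.0235]
eef_rot: [3.141, 0.001, 3.002]
contact_force: [-0.8, 0.1, -1.7]
width: 0.033
finger_force: 60.0
```

```bash
python3 - <<'E'
from h import *
stat()
E
```

```text
t 24.275 p [ 0.5051 -0.1147  0.0235] rpy [3.141  0.0007 3.0024] j [ 0.422   0.756  -0.4511  2.2012  0.9289  0.3819  0.6223] F [-0.7715  0.1247 -1.674 ] w 0.033030887853363625
```

jog_arm:
  targets: [0,0,1,0,0,0,0,0,0.5,0,0,0,0,0,0,0,0,0]

```text
t: 24.65
eef_pos: [0.505, -0.1147, 0.0219]
eef_rot: [3.141, 0.001, 3.002]
contact_force: [0.3, 0.4, -2.3]
width: 0.033
finger_force: 60.0
```

jog_arm:
  targets: [0,0,0,0,0,0,0,0,0,0,0,0,0,0,0,0,0,0,0,0,-10,0,0,0,0,0,-20,0,0,0,0,0,-30,0,0,0,0,0,-30,0,0,0,0,0,-30,0,0,0,0,0,-20,0,0,0,0,0,0,0,0,0]
  jaw: 65

```text
t: 25.9
eef_pos: [0.5054, -0.115, 0.1636]
eef_rot: [3.141, 0.003, 3.002]
contact_force: [-0.0, 0.0, -1.2]
width: 0.0652
finger_force: 0.0
```

jog_arm:
  targets: [30,0,-5,0,0,0,40,0,0,0,0,0,20,0,0,0,0,0,0,0,0,0,0,0,0,0,0,0,0,0,0,0,0,0,0,0]

```text
t: 26.65
eef_pos: [0.4167, -0.1022, 0.1667]
eef_rot: [3.14, 0.001, 3.002]
contact_force: [0.8, 0.2, 0.1]
width: 0.0648
finger_force: 0.0
```

```bash
python3 - <<'E'
from h import *
stat()
from station import ctrl
import cv2
f=ctrl.grab_frame("side"); g=ctrl.grab_frame("top")
a=cv2.resize(f["image"][120:300,240:420,::-1],None,fx=2.2,fy=2.2,interpolation=cv2.INTER_CUBIC)
b=cv2.resize(g["image"][95:275,200:380,::-1],None,fx=2.2,fy=2.2,interpolation=cv2.INTER_CUBIC)
cv2.imwrite("pics/c4.png",np.hstack([a,b]))
E
```

```text
t 26.65 p [ 0.4167 -0.1022  0.1667] rpy [3.1403 0.0008 3.0023] j [ 0.6653  0.473  -0.7535  2.3002  0.6129  0.5703  0.8668] F [0.7919 0.1562 0.0659] w 0.06475583749050098
```

View pics/c4.png

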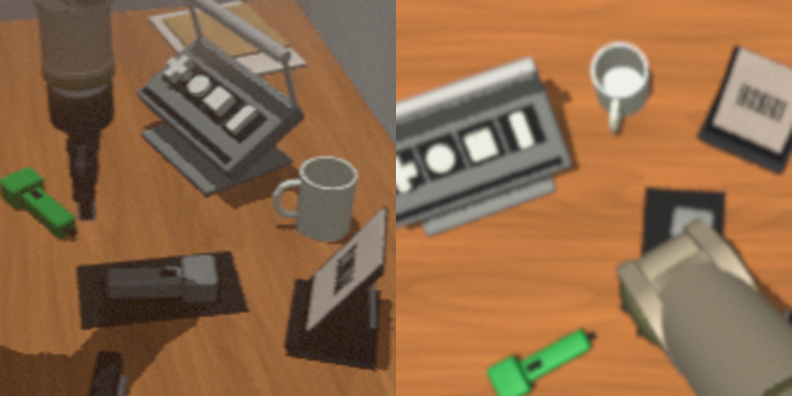

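The scanner lies flat on the mat at side crop (160,280), the gripper is clear of it, and the mug has not moved. I'll hand in.

```bash
python3 -c "
from station import ctrl
print(ctrl.hand_in())"
```

```text
the job is handed in; nothing more can be done
None
```

I pressed the round, square and bar keys in that order, held the scanner on the barcode for about 1.8 s, laid it back on its mat and handed the job in at about 27 s; no verdict came back.

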